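# Load the reagent rack, try the cooler's cover, free its catch if need be and hold it open

## Robot

A 7-joint arm with a two-finger parallel gripper is mounted at the origin on a cart in front of the work surface, level with it; the furniture and walls round the work are solid. World frame = base frame: x ahead of the robot, y to its left, z up, the work surface at z = 0. Lengths are in m, angles in rad, forces in N, time in s.
With the tool pointing down it reaches from about 0.4 to 0.85 m from the base axis. Payload 4.5 kg.
Tool frame: the origin (TCP) lies at the very end of the fingers, on their centre line; the grasp point (between the pads) lies 19 mm behind it; z points along the fingers, y is the line along which they close (so a half turn about z gives the same grasp; the last joint's range is limited). The gripper opens to 88 mm and grips with 3 to 60 N. Pads are 18 mm wide; open, the fingers measure 123 mm over their backs; the gripper's body (75 mm by 187 mm) begins 45 mm behind the grasp point.
Start: joints at [1.177, 0.689, -0.195, 1.565, 0.157, 0.902, -0.215], TCP at [0.259, -0.569, 0.239] pointing down, gripper open.
Joint ranges: [-3.01, 3.01], [-0.46, 2.08], [-1.47, 1.51], [0.13, 2.56], [-1, 4.14], [0.04, 2.09], [-2.66, 2.66]. Speed limits (rad/s): [2.57, 2.57, 3.14, 3.14, 3.14, 3.14, 3.14].

## Interface

Orientations are given as a unit quaternion [x, y, z, w].
In Python, from plant import r gives the robot as it stands. The module is installed in compiled form; this text tells all that it offers.
- The arm moves only by the tool step_arm, never from a script. Its argument "increments" is a list of rows, each a list of 2 entries, a list of its own where there are three numbers: the shift along the world's x, y, z in cm, then the turn, a rotation vector about the world's x, y, z in degrees. A call has exactly 10 rows; each row shifts and turns the commanded pose from where the row before left it; what a row does not reach is not made up. A row lasts 1/10 s, in which the tool goes at most 50 mm and 8.59 degrees, less where a joint would pass 70% of its speed; a pose out of reach is approached as far as the arm can. A call is refused whole if a number of a shift passes 5 or a number of a turn 8.59, either way. A call with a gripper value outside its range is refused whole. "fingers" is the opening, from 0 (shut) to 1 (fully open), set as the call begins (left out, the last holds). The fingers move at their own pace and stop on an object; "grip_force" is the grip in N (left out, the last holds). Time passes only in rows, so rows that do not move let the fingers close, or fill a call up. It gives the time, the measured TCP pose, the force, the opening and the grip force at its end, in the units of the state.
- r.get_state(): the state, without advancing time (a new reading comes with each control period).
- r.snapshot(name): name is "side" or "top"; returns (picture, depth): 400x640x3 uint8, red, green, blue; 400x640 float32, m along the optical axis (not along the pixel's ray), 0 where there is no reading.
- r.calibration(name): a dict with "fov_y" (degrees; the focal length in pixels is half the picture's height over the tangent of half this angle, whatever the lens; pixels are square), "cx", "cy" (the principal point, pixels), "R" (3x3) and "t" (3): a world point X has camera coordinates R X + t. Camera axes: x right, y down, z forward; pixel columns grow to the right and rows downward; lengths in m; the calibration is good to about 2 mm. A picture is of the moment at which its call begins. calibration takes no time and is no camera call.
- r.finish_job(): hands the job in; it is judged then, once.
The state is a dict: "clock": time; "q": joint angles; "qd": joint speeds; "joint_torque": joint torques, N m; "tool_pos": TCP position; "eef_rot": TCP orientation; "contact_force": force on the tool from outside, world axes, zero at the start; "moment": the same for the moment, N m; "opening": opening from 0.0 (shut) to 1.0 (fully open); "finger_force": force on a finger pad.
Only numpy, scipy, OpenCV 4.12 (cv2) and the standard library are available. Lean on these libraries where they do the work, as an engineer would, in place of code of your own. Each camera call takes 0.05 s, during which the arm holds its last target. There are 200 camera calls.

## Task

Stand the two loose reagent bottles upright in the reagent rack, one in each of its two empty cells, with the cooler's cover still shut. Then try the cooler's cover by its bar handle before touching the release: nobody can see whether the catch has taken, so if the cover gives only a few millimetres and stops, press the release plunger beside the handle fully down, and then open the cover. The cover has no stay, so raise it about 60 degrees and finish holding it open in the gripper, still and not let go, so that I can lift the rack in; leave the timer, the small vial, the roll of labels and the dropper bottle where they are.

Things in the scene. Friction and masses are not known exactly. Their poses are not given: they have to be found in the camera images.
- bottle_tall_mid (a point): Loose white reagent bottle with a screw cap, round, 54 mm diameter, 92 mm tall (body 0 to 76 mm up, shoulders narrowing near the cap; cap 36 mm diameter above that), 0.13 kg. The point is its centre, 46 mm above its underside; z runs up the bottle.
- bottle_short_mid (a point): Loose brown reagent bottle with a screw cap, round, 48 mm diameter, 78 mm tall (body 0 to 65 mm up, shoulders narrowing near the cap; cap 32 mm diameter above 65 mm), 0.08 kg. The point is its centre, 39 mm above its underside; z runs up the bottle. The two bottles may have changed places.
- rack: White plastic reagent rack standing loose on the bench: 70 mm (its x) by 202 mm (its y), walls 32 mm high and 4 mm thick, floor 4 mm thick, 0.5 kg. One row of three square cells, 62 mm inside, centred at y = -66, 0 and +66 mm. Origin: centre of the underside; z up. Bottles stand close along y, so grip across the row (fingers at the bottle's x sides), above the walls.
- cell_mid (a point): Centre of the floor (its upper face, 4 mm above the bench) of the rack's middle cell (y = 0), empty. Either bottle may go in either empty cell.
- cell_end (a point): The same for the rack's end cell at y = +66 mm, empty.
- dropper_mid (a point): Dropper bottle, brown with a black rubber bulb, 33 mm diameter, 102 mm tall, already standing in the rack's end cell at y = -66 mm. The point is half-way up it. Stays there.
- cooler: White bench-top reagent cooler, fixed to the bench, 260 mm wide (its y) and 147 mm high with the cover shut; its front faces its own -x. Origin: centre of the underside. Well body from x = -69 to +90 mm; in front of it a grey console (x = -121 to -69 mm, top 95 mm high) that carries the release and lies under the bar handle. z up.
- cover (a joint): Angle of the cooler's cover: 0 shut, grows as its front edge rises, stop at 1.3 rad. 0.35 kg, hinged along the rear edge; no stay, it falls shut at any angle when let go. While the catch holds, it rises only about 0.03 rad (6 mm at the handle) and stops hard; else it rises freely with about 2 N at the handle.
- cover_handle (a point): Middle of the straight steel bar handle along the cover's front edge: bar 10 mm thick and 90 mm long, parallel to the cooler's y, its centre line 40 mm in front of the cover's edge and 44 mm above the console. The cover's axes (x to the rear, y along the bar, z out of its top) turn with it. It lies 205 mm in front of and 8 mm above the hinge line when shut. The bar is round and can turn between finger pads.
- cover_hinge (a point): Point on the cover's hinge line at the middle of its rear edge, 131 mm above the bench. The hinge line runs along the cooler's y.
- release (a joint): Travel of the release plunger, m: 0 up (as it always starts, whether or not the catch holds), 0.010 fully down. Takes about 5 N to push fully down, and stays where it is pushed. Fully down it swings the claw of the catch clear, and the claw stays clear.
- release_top (a point): Centre of the top of the release plunger, a black ribbed key 26 by 28 mm that stands 12 mm above the console (2 mm when fully down), right of the handle as seen from the front. Press it straight down.
- timer_mid (a point): Small white desk timer, 44 by 64 by 33 mm, a bystander; the point is half-way up it.
- vial_mid (a point): Small white vial with a screw cap, 25 mm diameter, 45 mm tall, a bystander; the point is half-way up it.
- labels_mid (a point): Roll of paper labels lying flat, 74 mm diameter, 30 mm high, a bystander; the point is half-way up it.
There are look-alikes about, which are no part of the job. Leave any green look-alike of the part that bears bottle_short_mid alone.

How it is judged:
On the way, in this order (a step that is already met when the one before it is completed fails the run):
1. both bottles stand upright in the two empty cells, one each, and are let go, with the cover still shut ((((x of bottle_tall_mid in the frame of rack between -0.012 and 0.012 m and y of bottle_tall_mid in the frame of rack between -0.012 and 0.012 m and z of bottle_tall_mid in the frame of rack between 0.045 and 0.055 m and angle between bottle_tall_mid's own z axis and vertical below 0.1 rad) and (x of bottle_short_mid in the frame of rack between -0.012 and 0.012 m and y of bottle_short_mid in the frame of rack between 0.054 and 0.078 m and z of bottle_short_mid in the frame of rack between 0.038 and 0.048 m and angle between bottle_short_mid's own z axis and vertical below 0.1 rad)) or ((x of bottle_tall_mid in the frame of rack between -0.012 and 0.012 m and y of bottle_tall_mid in the frame of rack between 0.054 and 0.078 m and z of bottle_tall_mid in the frame of rack between 0.045 and 0.055 m and angle between bottle_tall_mid's own z axis and vertical below 0.1 rad) and (x of bottle_short_mid in the frame of rack between -0.012 and 0.012 m and y of bottle_short_mid in the frame of rack between -0.012 and 0.012 m and z of bottle_short_mid in the frame of rack between 0.038 and 0.048 m and angle between bottle_short_mid's own z axis and vertical below 0.1 rad))) and contact force between the fingers and bottle_tall below 0.05 N and contact force between the fingers and bottle_short below 0.05 N and value of joint cover below 0.008 rad), for 0.2 s.
2. the cover is tried: pulled up by at least 0.010 rad with the release still up (value of joint cover above 0.01 rad and value of joint release below 0.003 m), for 0.1 s.
3. the cover is raised past 45 degrees (value of joint cover above 0.785 rad), for 0.2 s.
At the end, for the whole second after the job is handed in: The cover is held still by the fingers at more than 0.785 rad (45 degrees), touched with more than 0.5 N; the two bottles stand upright (within 0.1 rad) on the floors of the rack's two empty cells, one each, within 12 mm of the cell's centre, and are not touched (value of joint cover above 0.785 rad and velocity of joint cover between -0.08 and 0.08 rad/s and contact force between the fingers and cover above 0.5 N and (((x of bottle_tall_mid in the frame of rack between -0.012 and 0.012 m and y of bottle_tall_mid in the frame of rack between -0.012 and 0.012 m and z of bottle_tall_mid in the frame of rack between 0.045 and 0.055 m and angle between bottle_tall_mid's own z axis and vertical below 0.1 rad) and (x of bottle_short_mid in the frame of rack between -0.012 and 0.012 m and y of bottle_short_mid in the frame of rack between 0.054 and 0.078 m and z of bottle_short_mid in the frame of rack between 0.038 and 0.048 m and angle between bottle_short_mid's own z axis and vertical below 0.1 rad)) or ((x of bottle_tall_mid in the frame of rack between -0.012 and 0.012 m and y of bottle_tall_mid in the frame of rack between 0.054 and 0.078 m and z of bottle_tall_mid in the frame of rack between 0.045 and 0.055 m and angle between bottle_tall_mid's own z axis and vertical below 0.1 rad) and (x of bottle_short_mid in the frame of rack between -0.012 and 0.012 m and y of bottle_short_mid in the frame of rack between -0.012 and 0.012 m and z of bottle_short_mid in the frame of rack between 0.038 and 0.048 m and angle between bottle_short_mid's own z axis and vertical below 0.1 rad))) and contact force between the fingers and bottle_tall below 0.05 N and contact force between the fingers and bottle_short below 0.05 N and linear speed of each of bottle_tall, bottle_short below 0.03 m/s); the arm keeps its last pose, push and grip.
It fails at once if the timer is shifted by more than 30 mm or tipped (distance of timer_mid from where it was at the start of the episode above 0.03 m or angle between timer_mid's own z axis and vertical above 0.5 rad).
It fails at once if the small vial is shifted by more than 30 mm or tipped (distance of vial_mid from where it was at the start of the episode above 0.03 m or angle between vial_mid's own z axis and vertical above 0.5 rad).
It fails at once if the roll of labels is shifted by more than 30 mm or tipped (distance of labels_mid from where it was at the start of the episode above 0.03 m or angle between labels_mid's own z axis and vertical above 0.5 rad).
It fails at once if the dropper bottle is tipped or lifted out of its cell (angle between dropper_mid's own z axis and vertical above 0.5 rad or z of dropper_mid in the frame of rack above 0.085 m).
It fails at once if a reagent bottle is tipped over (angle between any of bottle_tall_mid, bottle_short_mid's own z axis and vertical above 0.7 rad).
It also fails if it takes over 72 s, if anything falls off the work surface, if the arm or the gripper's body presses on something with over 40 N, if the wrist force passes 120 N, or if a joint passes its speed limit or range.

## Working session

There is one attempt and no reset: what is moved stays moved. The work goes in short steps, Python scripts to look and compute and a tool call to move; the robot and the scene stay as the last step left them, time stands still between calls to the robot, and variables do not carry over. Pictures are saved under pics/ and viewed, at most 10 in all, crops included, and the job is handed in when it is done.

Besides the shell and the picture viewer there is one more tool, called after "Request:" as name(argument=value, ...), one argument or row to a line, values as JSON. step_arm: Moves the arm, as the interface text tells. Its arguments: {"type":"object","properties":{"increments":{"type":"array","items":{"type":"array"}},"fingers":{"type":"number"},"grip_force":{"type":"number"}},"required":["increments"]}

```bash
mkdir -p pics
cat > h.py <<'E'
import numpy as np, cv2
from plant import r
def snap(n):
    p,d=r.snapshot(n); c=r.calibration(n)
    f=p.shape[0]/2/np.tan(np.radians(c["fov_y"])/2)
    v,u=np.mgrid[:p.shape[0],:p.shape[1]]
    X=np.stack([(u-c["cx"])/f*d,(v-c["cy"])/f*d,d],-1)
    W=(X-np.array(c["t"]))@np.array(c["R"])
    W[d==0]=np.nan
    return p,W
def save(p,n): cv2.imwrite("pics/"+n,p[:,:,::-1])
E
python3 - <<'E'
from h import *
for n in("top","side"):
    p,W=snap(n); save(p,n+"0.png"); np.save(n+"0.npy",W); c=r.calibration(n); print(n,c)
s=r.get_state();print(s["clock"],s["tool_pos"],s["eef_rot"],s["opening"])
E
```

```text
top {'fov_y': 56.24888331014375, 'cx': 319.66406777316166, 'cy': 197.19874465839786, 'R': array([[ 0.12116207, -0.99263119, -0.00175543],
       [-0.9680095 , -0.11776489, -0.22156045],
       [ 0.21972109,  0.02854399, -0.97514506]]), 't': array([-0.04521328,  0.55138408,  1.31353409])}
side {'fov_y': 43.03808752921232, 'cx': 331.1973689573888, 'cy': 201.75139676879584, 'R': array([[ 0.99680938,  0.07921132,  0.00982974],
       [ 0.07455036, -0.87992661, -0.46922426],
       [-0.02851843,  0.46845996, -0.88302433]]), 't': array([-0.5154463 , -0.00511748,  1.52794498])}
0.1 [ 0.25901861 -0.5681805   0.23798309] [ 9.77199888e-01  2.12319774e-01 -2.37112772e-04 -7.97228119e-04] 1.0002064640700181
```

View pics/top0.png

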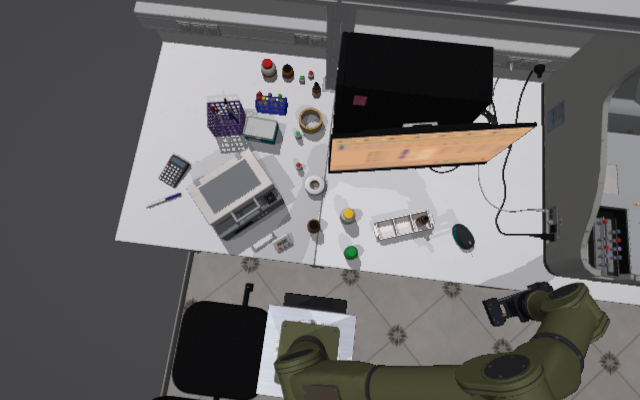

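View pics/side0.png

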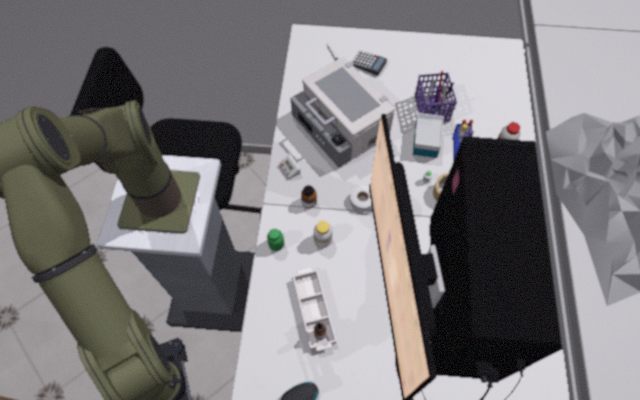

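The top view shows these candidates: a brown-capped bottle at (314,226), a white bottle with a yellow cap at (348,214), and a green look-alike at (351,252), which I'll leave alone. There are more small bottles at the back, at (268,68), (288,72) and (316,90). The rack is at (403,227) with the dropper at (422,220), and the cooler is at (240,195). The bottles that fit the description are (314,226) and (348,214). I'll check them in a close crop.

Run:
```python
from h import *
p=cv2.imread("pics/top0.png"); c=p[140:270,180:445]
cv2.imwrite("pics/crop1.png",cv2.resize(c,None,fx=3,fy=3,interpolation=cv2.INTER_CUBIC))
W=np.load("top0.npy"); S=np.load("side0.npy")
def q(n,W,u,v): print(n,(u,v),np.round(np.nanmedian(W[v-1:v+2,u-1:u+2].reshape(-1,3),0),3))
for n,u,v in[("brown",314,226),("white",348,214),("green",351,252),("drop",424,216),("labels",315,186),("coverTop",235,185)]: q(n,W,u,v)
for n,u,v in[("brown",309,190),("white",322,227),("drop",319,327),("plate",345,90)]: q(n,S,u,v)
# cylinders: cap points from both views
for nm,A in(("top",W),("side",S)):
  for n,x0,y0 in[("brown",*W[226,314,:2]),("white",*W[214,348,:2])]:
    m=(np.hypot(A[...,0]-x0,A[...,1]-y0)<.05)&(A[...,2]>.02)
    P=A[m]; zt=np.percentile(P[:,2],98); t=P[P[:,2]>zt-.005]
    b=P[P[:,2]<.06]
    print(nm,n,"ztop",zt,"cap bbox centre",(t.min(0)+t.max(0))/2,np.ptp(t,axis=0),len(t),"all",P.min(0),P.max(0))
```

```text
brown (314, 226) [0.442 0.028 0.079]
white (348, 214) [ 0.497 -0.086  0.093]
green (351, 252) [ 0.367 -0.112  0.077]
drop (424, 216) [ 0.525 -0.358  0.079]
labels (315, 186) [0.609 0.047 0.001]
coverTop (235, 185) [0.541 0.316 0.148]
brown (309, 190) [0.45 0.03 0.08]
white (322, 227) [ 0.498 -0.091  0.093]
drop (319, 327) [ 0.515 -0.366  0.098]
plate (345, 90) [0.53  0.346 0.148]
top brown ztop 0.08135363622593936 cap bbox centre [0.44517527 0.03284435 0.0800104 ] [0.0289006  0.02785259 0.00711359] 44 all [0.42293792 0.01037694 0.02372345] [0.46796893 0.05558151 0.08356719]
top white ztop 0.09515925110167077 cap bbox centre [ 0.49920161 -0.0847666   0.09423237] [0.0346858  0.03166968 0.00809556] 54 all [ 0.47155655 -0.11112219  0.0206498 ] [ 0.52502473 -0.05982905  0.09828015]
side brown ztop 0.08349352263543067 cap bbox centre [0.44693202 0.02925846 0.08211192] [0.02882748 0.02765456 0.00715043] 53 all [0.42484442 0.0067481  0.02001787] [0.47071096 0.04833591 0.08568714]
side white ztop 0.09673088869664358 cap bbox centre [ 0.50026244 -0.08890592  0.09511504] [0.03360095 0.03603134 0.00650125] 88 all [ 0.47473758 -0.11647069  0.02004208] [ 0.52653713 -0.06774664  0.09836567]
```

View pics/crop1.png

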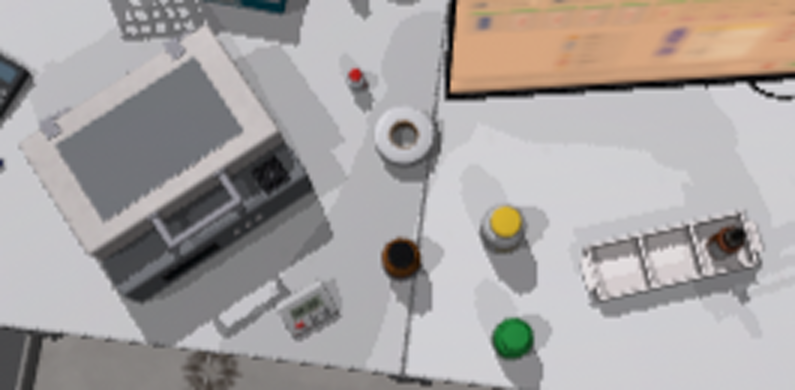

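The crop confirms the choice. The brown bottle is at top-view (314,226), cap height 0.08 m. The white bottle with the yellow cap is at (348,214), height 0.093 m. The green one, at (351,252), is the look-alike. The handle runs (235,218)–(258,200), and the black release key is at (270,198). Next I'll fit the rack and cooler.

```bash
cat > fit.py <<'E'
from h import *
def rect(P): 
    (c,s,a)=cv2.minAreaRect((P[:,:2]*1000).astype(np.float32)); return np.round(c,1),np.round(s,1),round(a,2)
def rack(A,c0=(.49,-.28)):
    m=(np.abs(A[...,2]-.031)<.007)&(np.hypot(A[...,0]-c0[0],A[...,1]-c0[1])<.14)
    mm=cv2.morphologyEx(m.astype(np.uint8),cv2.MORPH_CLOSE,np.ones((3,3)))
    n,l,st,_=cv2.connectedComponentsWithStats(mm)
    k=1+np.argmax(st[1:,4]); return rect(A[m&(l==k)]),st[k]
E
python3 - <<'E'
from fit import *
for n in("top","side"):
    A=np.load(n+"0.npy"); print(n,"rack",rack(A))
    near=(np.hypot(A[...,0]-.54,A[...,1]-.316)<.25)
    m=near&(np.abs(A[...,2]-.149)<.006); 
    k,l,st,_=cv2.connectedComponentsWithStats(m.astype(np.uint8)); j=1+np.argmax(st[1:,4]); print(" cover",rect(A[l==j]),st[j],np.median(A[l==j][:,2]))
    c=near&(A[...,2]>.085)&(A[...,2]<.15)
    # bar-ish: heights histogram
    for u,v in([(238,219),(246,212),(253,207),(258,201),(252,200),(234,214),(270,198),(268,195),(272,200)] if n=="top" else [(312,103),(322,110),(331,117),(340,145),(345,149)]):
        print("  ",u,v,np.round(A[v,u],3))
p=cv2.imread("pics/side0.png")[50:200,260:430]
cv2.imwrite("pics/crop2.png",cv2.resize(p,None,fx=4,fy=4,interpolation=cv2.INTER_CUBIC))
E
```

```text
top rack ((array([ 493.8, -296.4]), array([ 70.6, 223.2]), 19.67), array([373, 210,  61,  30, 297], dtype=int32))
 cover (array([524.7, 325.2]), array([208.2, 259. ]), 41.42) [ 186  149   87   75 3130] 0.14686293425854685
   238 219 [0.425 0.287 0.141]
   246 212 [0.46  0.274 0.094]
   253 207 [0.482 0.254 0.088]
   258 201 [0.505 0.238 0.095]
   252 200 [0.505 0.259 0.1  ]
   234 214 [0.448 0.315 0.096]
   270 198 [0.518 0.195 0.111]
   268 195 [0.528 0.204 0.109]
   272 200 [0.512 0.187 0.105]
side rack ((array([ 494. , -297.8]), array([ 70. , 225.1]), 19.59), array([293, 267,  44,  84, 570], dtype=int32))
 cover (array([523.5, 321.3]), array([217.1, 262.6]), 42.19) [ 303   57   92   78 3515] 0.147710773749
   312 103 [0.43  0.331 0.096]
   322 110 [0.463 0.304 0.098]
   331 117 [0.494 0.274 0.105]
   340 145 [0.528 0.178 0.099]
   345 149 [0.544 0.167 0.096]
```

View pics/crop2.png

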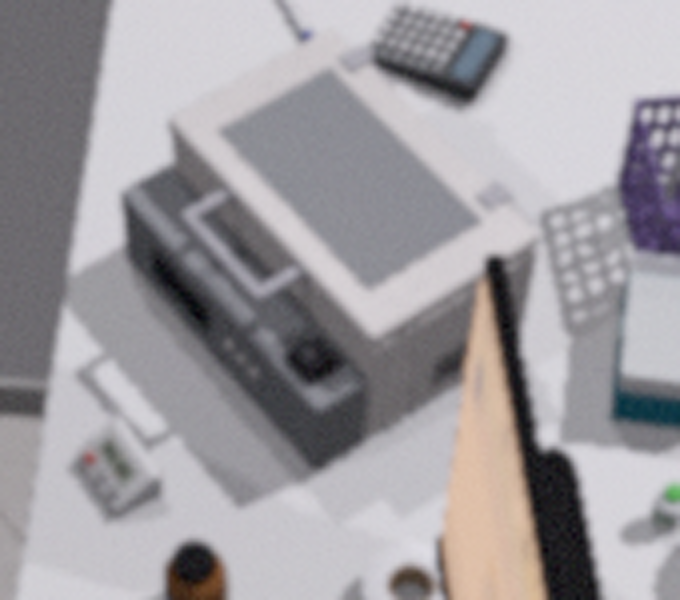

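The side crop shows the handle bar from about (308,103) to (326,121) in side-view pixels, with the release key at (338,139), and the timer and a white strip in front. Next I'll refine the numbers for the handle, rack and monitor.

Run:
```python
from fit import *
for n in("top","side"):
    A=np.load(n+"0.npy"); P=A[np.isfinite(A).all(-1)]
    z=P[:,2]
    mon=P[(z>.02)&(z<.6)&(P[:,0]>.5)&(P[:,1]<-.0)&(P[:,1]>-.6)&~((np.abs(P[:,1]+.3)<.13)&(z<.12))&~((np.abs(P[:,1]+.087)<.04)&(z<.1))]
    for lo,hi in((.02,.12),(.12,.25),(.25,.6)):
        q=mon[(mon[:,2]>lo)&(mon[:,2]<hi)]
        if len(q): print(n,"monitor z",lo,hi,"minx",np.percentile(q[:,0],2),"y",q[:,1].min(),q[:,1].max())
    # rack axis profile
    a=np.radians(19.6); ex=np.array([np.cos(a),np.sin(a)]); ey=np.array([-ex[1],ex[0]]); D=P[:,:2]-[.494,-.297]; x=D@ex;y=D@ey
    w=(z>.026)&(z<.038)&(abs(x)<.028)&(abs(y)<.14)
    print("rack y profile",[(i,c) for i,c in zip(range(-130,130,4),np.histogram(y[w],np.arange(-.13,.131,.004))[0]) if c])
    w=(z>.028)&(z<.038)&(abs(y)<.1); print("rack x profile",[(i,c) for i,c in zip(range(-42,42,3),np.histogram(x[w],np.arange(-.042,.043,.003))[0]) if c])
    # cooler
    near=(np.hypot(P[:,0]-.53,P[:,1]-.32)<.25)
    C=P[near&(abs(z-.148)<.006)]
    best=None
    for deg in np.arange(36,48,.25):
        t=np.radians(deg); X=np.c_[np.cos(t)*C[:,0]+np.sin(t)*C[:,1],-np.sin(t)*C[:,0]+np.cos(t)*C[:,1]]
        sp=np.ptp(np.percentile(X[:,1],[1,99])); 
        if best is None or sp<best[0]: best=(sp,deg)
    print("cover angle",best)
    t=np.radians(42); ex=np.array([np.cos(t),np.sin(t)]); ey=np.array([-ex[1],ex[0]])
    x=P[:,:2]@ex;y=P[:,:2]@ey; near=near
    Cx=C[:,:2]@ex;Cy=C[:,:2]@ey
    print(" cover y range",np.percentile(Cy,[.5,99.5]),"x hist",[(round(b,3),c) for b,c in zip(np.arange(.38,.76,.01),np.histogram(Cx,np.arange(.38,.76,.01))[0]) if c])
    H=near&(z>.125)&(z<.155)&(x<np.percentile(Cx,99.7)-.17)
    print(" bar n",H.sum(),"x",np.percentile(x[H],[2,25,50,75,98]),"y",np.percentile(y[H],[0,2,50,98,100]),"z",np.median(z[H]))
    hb=P[H&(abs(x-np.percentile(x[H],25))<.007)]
    if len(hb)>5: print(" bar line",cv2.fitLine(hb[:,:2].astype(np.float32),cv2.DIST_L2,0,.001,.001).ravel(),len(hb),hb[:,2].max())
    img=cv2.imread(f"pics/{n}0.png")[np.isfinite(A).all(-1)].sum(1)
    K=near&(z>.1)&(z<.125)&(y<np.median(Cy)-.04)&(x<np.percentile(Cx,99.7)-.165)&(img<200)
    print(" key",K.sum(),(P[K].min(0)+P[K].max(0))/2,np.median(P[K],0),np.ptp(x[K]),np.ptp(y[K]))
    T=P[(np.hypot(P[:,0]-.385,P[:,1]-.13)<.09)&(z>.012)&(z<.06)]; print(" timer etc",T.min(0),T.max(0))
```

```text
top monitor z 0.02 0.12 minx 0.5007139903297081 y -0.592741970156618 -0.0005099211082691913
top monitor z 0.12 0.25 minx 0.624099805902296 y -0.5999663538515071 -0.00017984678512619355
top monitor z 0.25 0.6 minx 0.6239587561393656 y -0.5999433637171114 -6.810952713711095e-06
rack y profile [(-114, np.int64(4)), (-110, np.int64(12)), (-106, np.int64(11)), (-102, np.int64(11)), (-98, np.int64(9)), (-74, np.int64(1)), (-62, np.int64(2)), (-58, np.int64(2)), (-54, np.int64(5)), (-38, np.int64(4)), (-34, np.int64(13)), (-30, np.int64(3)), (30, np.int64(10)), (34, np.int64(9)), (94, np.int64(4)), (98, np.int64(13)), (102, np.int64(9)), (106, np.int64(12)), (110, np.int64(5))]
rack x profile [(-36, np.int64(36)), (-33, np.int64(23)), (-30, np.int64(3)), (-27, np.int64(1)), (-24, np.int64(2)), (-21, np.int64(2)), (-18, np.int64(5)), (-15, np.int64(4)), (-12, np.int64(2)), (-9, np.int64(3)), (-6, np.int64(3)), (-3, np.int64(4)), (0, np.int64(3)), (3, np.int64(3)), (6, np.int64(5)), (9, np.int64(3)), (12, np.int64(3)), (15, np.int64(3)), (18, np.int64(3)), (21, np.int64(2)), (24, np.int64(3))
[... 3213 characters left out ...]
(0.64), np.int64(219)), (np.float64(0.65), np.int64(202)), (np.float64(0.66), np.int64(206)), (np.float64(0.67), np.int64(200)), (np.float64(0.68), np.int64(198)), (np.float64(0.69), np.int64(211)), (np.float64(0.7), np.int64(97)), (np.float64(0.71), np.int64(7))]
 bar n 159 x [0.49838109 0.50246773 0.50593598 0.51925822 0.53712087] y [-0.1619805  -0.15979646 -0.11467676 -0.06247917 -0.05985653] z 0.1438912921837858
 bar line [ 0.66716015 -0.74491435  0.45023215  0.25205854] 95 0.1523652941133919
 key 82 [0.52240118 0.19570545 0.10799092] [0.52092547 0.19518824 0.10782224] 0.03052835807704468 0.03998961300494153
 timer etc [0.34175343 0.10217029 0.01232287] [0.41116989 0.21564577 0.03849365]
```

Request:
step_arm(
  increments=[
    [[1.17, 3.75, -0.3], [0, 0, 5.3]],
    [[1.17, 3.75, -0.3], [0, 0, 5.3]],
    [[1.17, 3.75, -0.3], [0, 0, 5.3]],
    [[1.17, 3.75, -0.3], [0, 0, 5.3]],
    [[1.17, 3.75, -0.3], [0, 0, 5.3]],
    [[1.17, 3.75, -0.3], [0, 0, 5.3]],
    [[1.17, 3.75, -0.3], [0, 0, 5.3]],
    [[1.17, 3.75, -0.3], [0, 0, 5.3]],
    [[1.17, 3.75, -0.3], [0, 0, 5.3]],
    [[1.17, 3.75, -0.3], [0, 0, 5.3]],
  ],
  fingers=1,
)

```text
clock: 1.1
tool_pos: [0.3765, -0.1922, 0.2086]
eef_rot: [0.779, 0.627, 0.0, -0.0]
contact_force: [1.2, -1.1, 0.2]
opening: 0.999
finger_force: 0.0
```

Request:
step_arm(
  increments=[
    [[1.17, 3.75, -1.2], [0, 0, 5.3]],
    [[1.17, 3.75, -1.2], [0, 0, 5.3]],
    [[1.17, 3.75, -1.2], [0, 0, 5.3]],
    [[1.17, 3.75, -1.2], [0, 0, 5.3]],
    [[1.17, 3.75, -1.2], [0, 0, 5.3]],
    [[1.17, 3.75, -1.2], [0, 0, 5.3]],
    [[0, 0, 0], [0, 0, 0]],
    [[0, 0, 0], [0, 0, 0]],
    [[0, 0, 0], [0, 0, 0]],
    [[0, 0, 0], [0, 0, 0]],
  ],
)

```text
clock: 2.1
tool_pos: [0.4462, 0.0297, 0.1369]
eef_rot: [0.58, 0.815, -0.0, 0.0]
contact_force: [-0.5, -0.2, -0.3]
opening: 0.997
finger_force: 0.0
```

Request:
step_arm(
  increments=[
    [[0, 0, -1.7], [0, 0, 0]],
    [[0, 0, -1.7], [0, 0, 0]],
    [[0, 0, -1.7], [0, 0, 0]],
    [[0, 0, -1.7], [0, 0, 0]],
    [[0, 0.1, -1.7], [0, 0, 0.5]],
    [[0, 0, -1.5], [0, 0, 0]],
    [[0, 0, -0.4], [0, 0, 0]],
    [[0, 0, 0], [0, 0, 0]],
    [[0, 0, 0], [0, 0, 0]],
    [[0, 0, 0], [0, 0, 0]],
  ],
)

```text
clock: 3.1
tool_pos: [0.4469, 0.0319, 0.0333]
eef_rot: [0.575, 0.818, 0.0, 0.0]
contact_force: [-0.1, 0.6, -0.1]
opening: 0.999
finger_force: 0.0
```

Request:
step_arm(
  increments=[
    [[0, 0, 0], [0, 0, 0]],
    [[0, 0, 0], [0, 0, 0]],
    [[0, 0, 0], [0, 0, 0]],
    [[0, 0, 0], [0, 0, 0]],
    [[0, 0, 0], [0, 0, 0]],
    [[0, 0, 0], [0, 0, 0]],
    [[0, 0, 0], [0, 0, 0]],
    [[0, 0, 0], [0, 0, 0]],
    [[0, 0, 0], [0, 0, 0]],
    [[0, 0, 0], [0, 0, 0]],
  ],
  fingers=0,
  grip_force=12,
)

```text
clock: 4.1
tool_pos: [0.4466, 0.0324, 0.0327]
eef_rot: [0.575, 0.818, 0.0, 0.0]
contact_force: [-0.5, -0.1, 1.1]
opening: 0.531
finger_force: 12.0
```

Request:
step_arm(
  increments=[
    [[0, 0, 2], [0, 0, 0]],
    [[0, 0, 2.9], [0, 0, 0]],
    [[0, 0, 2.9], [0, 0, 0]],
    [[0, 0, 2.9], [0, 0, 0]],
    [[0, 0, 2.9], [0, 0, 0]],
    [[0.53, -3.67, 0], [0, 0, 0]],
    [[0.53, -3.67, 0], [0, 0, 0]],
    [[0.53, -3.67, 0], [0, 0, 0]],
    [[0.53, -3.67, 0], [0, 0, 0]],
    [[0.53, -3.67, 0], [0, 0, 0]],
  ],
)

```text
clock: 5.1
tool_pos: [0.4724, -0.1529, 0.1686]
eef_rot: [0.575, 0.818, -0.0, -0.0]
contact_force: [0.6, 0.8, -0.9]
opening: 0.534
finger_force: 12.0
```

Request:
step_arm(
  increments=[
    [[0.53, -3.67, 0], [0, 0, 0]],
    [[0.53, -3.67, 0], [0, 0, 0]],
    [[0.53, -3.67, 0], [0, 0, 0]],
    [[0.53, -3.67, 0], [0, 0, 0]],
    [[0, 0, -1], [0, 0, 0]],
    [[0, 0, -1], [0, 0, 0]],
    [[0, 0, -1], [0, 0, 0]],
    [[0, 0, -1], [0, 0, 0]],
    [[0, 0, 0], [0, 0, 0]],
    [[0, 0, 0], [0, 0, 0]],
  ],
)

```text
clock: 6.1
tool_pos: [0.4943, -0.2971, 0.1286]
eef_rot: [0.574, 0.819, 0.0, -0.0]
contact_force: [-0.2, 0.2, -1.0]
opening: 0.536
finger_force: 12.0
```

Run:
```python
from fit import *
p,W=snap("top"); save(p,"top1.png"); np.save("top1.npy",W)
q,S=snap("side"); save(q,"side1.png"); np.save("side1.npy",S)
a=p[170:270,340:470]; b=q[230:380,240:400]
cv2.imwrite("pics/v1.png",np.hstack([cv2.resize(a,(520,400),interpolation=2),cv2.resize(b,(427,400),interpolation=2)])[:,:,::-1][:, :800])
for A in (W,S): print(rack(A))
for A in(W,S):
    w=(abs(A[...,0]-.494)<.04)&(abs(A[...,1]+.298)<.05)&(A[...,2]>.05)&(A[...,2]<.14); P=A[w]; print(len(P),P.min(0),P.max(0)) if len(P) else 0
print(r.get_state()["tool_pos"])
```

```text
((array([ 477.1, -249.7]), array([ 70.3, 122.9]), 19.29), array([373, 215,  36,  25, 154], dtype=int32))
((array([ 509.5, -341.4]), array([ 70. , 131.4]), 19.46), array([300, 297,  37,  54, 322], dtype=int32))
41 [ 0.46953267 -0.29553592  0.09958185] [ 0.52346597 -0.27162897  0.13954232]
88 [ 0.473717   -0.34684918  0.06279804] [ 0.53123173 -0.2938057   0.13974178]
[ 0.49466776 -0.29764515  0.12915773]
```

View pics/v1.png

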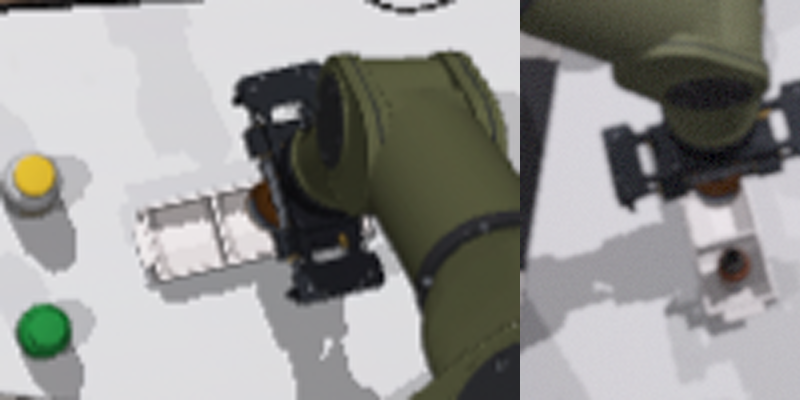

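The brown bottle hangs over the middle cell, at about (407,222) in the top view, and the rack hasn't moved. Lowering it now.

Request:
step_arm(
  increments=[
    [[0, 0, -1.5], [0, 0, 0]],
    [[0, 0, -1.5], [0, 0, 0]],
    [[0, 0, -1.5], [0, 0, 0]],
    [[0, 0, -1.5], [0, 0, 0]],
    [[0, 0, -1.5], [0, 0, 0]],
    [[0, 0, -0.8], [0, 0, 0]],
    [[0, 0, -0.5], [0, 0, 0]],
    [[0, 0, -0.3], [0, 0, 0]],
    [[0, 0, 0], [0, 0, 0]],
    [[0, 0, 0], [0, 0, 0]],
  ],
)

```text
clock: 7.2
tool_pos: [0.4946, -0.2981, 0.0382]
eef_rot: [0.575, 0.818, 0.0, 0.0]
contact_force: [-0.8, 0.5, -1.1]
opening: 0.535
finger_force: 12.0
```

Request:
step_arm(
  increments=[
    [[0, 0, -0.1], [0, 0, 0]],
    [[0, 0, 0], [0, 0, 0]],
    [[0, 0, 0], [0, 0, 0]],
    [[0, 0, 0], [0, 0, 0]],
    [[0, 0, 0], [0, 0, 0]],
    [[0, 0, 0], [0, 0, 0]],
    [[0, 0, 0], [0, 0, 0]],
    [[0, 0, 2], [0, 0, 0]],
    [[0, 0, 3], [0, 0, 0]],
    [[0, 0, 3], [0, 0, 0]],
  ],
  fingers=1,
)

```text
clock: 8.2
tool_pos: [0.4938, -0.2977, 0.1173]
eef_rot: [0.575, 0.818, -0.0, -0.001]
contact_force: [-0.2, -0.5, 0.2]
opening: 0.999
finger_force: 0.0
```

Request:
step_arm(
  increments=[
    [[0, 0, 2], [0, 0, 0]],
    [[0.1, 3.5, 0.3], [0, 0, 0]],
    [[0.1, 3.5, 0], [0, 0, 0]],
    [[0.1, 3.5, 0], [0, 0, 0]],
    [[0.1, 3.5, 0], [0, 0, 0]],
    [[0.1, 3.5, 0], [0, 0, 0]],
    [[0, 3.6, 0], [0, 0, 0]],
    [[0, 0, -1], [0, 0, 0]],
    [[0, 0, 0], [0, 0, 0]],
    [[0, 0, 0], [0, 0, 0]],
  ],
)

```text
clock: 9.2
tool_pos: [0.4988, -0.0884, 0.1294]
eef_rot: [0.576, 0.818, -0.001, -0.0]
contact_force: [0.7, -1.6, -0.6]
opening: 1.001
finger_force: 0.0
```

Run:
```python
from fit import *
for n in("top","side"):
    p,A=snap(n); print(rack(A))
    if n=="side": save(p,"side2.png")
    for nm,x0,y0,zt in(("brown",.494,-.298,.082),("white",.4995,-.087,.092)):
        m=(np.hypot(A[...,0]-x0,A[...,1]-y0)<.03)&(abs(A[...,2]-zt)<.007); P=A[m]
        if len(P): print(n,nm,len(P),(P.min(0)+P.max(0))/2,np.ptp(P,axis=0))
print(r.get_state()["tool_pos"])
```

```text
((array([ 558.9, -378.3]), array([3.9, 0. ]), 98.22), array([426, 210,   2,   1,   2], dtype=int32))
top white 6 [ 0.49292024 -0.07297829  0.0895351 ] [0.01347447 0.00864013 0.00589253]
((array([ 494. , -297.2]), array([ 70.4, 225.5]), 19.52), array([293, 267,  44,  84, 612], dtype=int32))
side brown 129 [ 0.49570899 -0.29844756  0.08203291] [0.03095812 0.0311214  0.01358909]
side white 137 [ 0.5005284  -0.0875511   0.09138998] [0.03387771 0.03750756 0.01277351]
[ 0.49912574 -0.08866137  0.12971696]
```

Request:
step_arm(
  increments=[
    [[0, 0.1, -1.5], [0, 0, 0]],
    [[0, 0, -1.5], [0, 0, 0]],
    [[0, 0, -1.5], [0, 0, 0]],
    [[0, 0, -1.5], [0, 0, 0]],
    [[0, 0, -1.5], [0, 0, 0]],
    [[0, 0, -1], [0, 0, 0]],
    [[0, 0, -0.4], [0, 0, 0]],
    [[0, 0, 0], [0, 0, 0]],
    [[0, 0, 0], [0, 0, 0]],
    [[0, 0, 0], [0, 0, 0]],
  ],
)

```text
clock: 10.3
tool_pos: [0.4997, -0.0861, 0.0413]
eef_rot: [0.575, 0.818, 0.0, 0.0]
contact_force: [0.3, -0.1, 0.6]
opening: 0.996
finger_force: 0.0
```

Request:
step_arm(
  increments=[
    [[0, 0, 0], [0, 0, 0]],
    [[0, 0, 0], [0, 0, 0]],
    [[0, 0, 0], [0, 0, 0]],
    [[0, 0, 0], [0, 0, 0]],
    [[0, 0, 0], [0, 0, 0]],
    [[0, 0, 0], [0, 0, 0]],
    [[0, 0, 0], [0, 0, 0]],
    [[0, 0, 2], [0, 0, 0]],
    [[0, 0, 3], [0, 0, 0]],
    [[0, 0, 3], [0, 0, 0]],
  ],
  fingers=0,
  grip_force=12,
)

```text
clock: 11.3
tool_pos: [0.4986, -0.0859, 0.1212]
eef_rot: [0.575, 0.818, -0.0, -0.001]
contact_force: [1.3, -0.0, -1.6]
opening: 0.599
finger_force: 12.0
```

Request:
step_arm(
  increments=[
    [[-0.55, -2.96, 0], [0, 0, 0]],
    [[-0.55, -2.96, 0], [0, 0, 0]],
    [[-0.55, -2.96, 0], [0, 0, 0]],
    [[-0.55, -2.96, 0], [0, 0, 0]],
    [[-0.55, -2.96, 0], [0, 0, 0]],
    [[0, 0, 0], [0, 0, 0]],
    [[0, 0, -1], [0, 0, 0]],
    [[0, 0, -1], [0, 0, 0]],
    [[0, 0, 0], [0, 0, 0]],
    [[0, 0, 0], [0, 0, 0]],
  ],
)

```text
clock: 12.3
tool_pos: [0.4717, -0.2326, 0.1002]
eef_rot: [0.574, 0.819, 0.0, -0.001]
contact_force: [-0.1, -0.3, -1.5]
opening: 0.597
finger_force: 12.0
```

Request:
step_arm(
  increments=[
    [[0, -0.2, -1], [0, 0, 0]],
    [[0, 0, -1], [0, 0, 0]],
    [[0, 0, -1], [0, 0, 0]],
    [[0, 0, -1], [0, 0, 0]],
    [[0, 0, -0.6], [0, 0, 0]],
    [[0, 0, -0.4], [0, 0, 0]],
    [[0, 0, -0.3], [0, 0, 0]],
    [[0, 0, -0.2], [0, 0, 0]],
    [[0, 0, 0], [0, 0, 0]],
    [[0, 0, 0], [0, 0, 0]],
  ],
)

```text
clock: 13.3
tool_pos: [0.4719, -0.2361, 0.0459]
eef_rot: [0.575, 0.818, 0.0, 0.0]
contact_force: [-0.4, 0.3, -0.4]
opening: 0.599
finger_force: 12.0
```

Request:
step_arm(
  increments=[
    [[0, 0, 0], [0, 0, 0]],
    [[0, 0, 0], [0, 0, 0]],
    [[0, 0, 0], [0, 0, 0]],
    [[0, 0, 0], [0, 0, 0]],
    [[0, 0, 0], [0, 0, 0]],
    [[0, 0, 0], [0, 0, 0]],
    [[0, 0, 0], [0, 0, 0]],
    [[0, 0, 2], [0, 0, 0]],
    [[0, 0, 3], [0, 0, 0]],
    [[0, 0, 3], [0, 0, 0]],
  ],
  fingers=1,
)

```text
clock: 14.3
tool_pos: [0.4713, -0.2357, 0.1263]
eef_rot: [0.575, 0.818, -0.0, -0.001]
contact_force: [-0.2, -0.7, -1.1]
opening: 1.0
finger_force: 0.0
```

Request:
step_arm(
  increments=[
    [[0, 0, 3], [0, 0, 0]],
    [[-0.2, 4.1, 2], [0, 0, 1.8]],
    [[-0.2, 4.1, 1], [0, 0, 1.8]],
    [[-0.2, 4.1, 1], [0, 0, 1.8]],
    [[-0.2, 4.1, 1], [0, 0, 1.8]],
    [[-0.2, 4.1, 1], [0, 0, 1.8]],
    [[-0.2, 4.1, 1], [0, 0, 1.8]],
    [[-0.2, 4.1, 0], [0, 0, 1.8]],
    [[-0.2, 4.1, 0], [0, 0, 1.8]],
    [[-0.2, 4.1, 0], [0, 0, 1.8]],
  ],
  fingers=0.36,
)

```text
clock: 15.3
tool_pos: [0.4534, 0.1345, 0.2259]
eef_rot: [0.453, 0.891, -0.0, 0.0]
contact_force: [0.6, 0.3, 0.3]
opening: 0.364
finger_force: 0.0
```

Request:
step_arm(
  increments=[
    [[-0.2, 4.1, 0], [0, 0, 1.8]],
    [[-0.2, 4.1, 0], [0, 0, 1.8]],
    [[-0.1, 4.1, 0], [0, 0, 1.8]],
    [[0, 0, 0], [0, 0, 0.6]],
    [[0, 0, 0], [0, 0, 0]],
    [[0, 0, 0], [0, 0, 0]],
    [[0, 0, 0], [0, 0, 0]],
    [[0, 0, 0], [0, 0, 0]],
    [[0, 0, 0], [0, 0, 0]],
    [[0, 0, 0], [0, 0, 0]],
  ],
)

```text
clock: 16.3
tool_pos: [0.4489, 0.2555, 0.2258]
eef_rot: [0.407, 0.913, -0.0, 0.0]
contact_force: [0.4, -0.2, 0.4]
opening: 0.357
finger_force: 0.0
```

Run:
```python
from fit import *
for n in("top","side"):
    p,A=snap(n); save(p,n+"3.png"); print(rack(A))
    for nm,x0,y0,zt in(("brown",.494,-.298,.082),("white",.4718,-.235,.096)):
        m=(np.hypot(A[...,0]-x0,A[...,1]-y0)<.03)&(abs(A[...,2]-zt)<.007); P=A[m]
        if len(P): print(n,nm,len(P),(P.min(0)+P.max(0))/2,np.ptp(P,axis=0))
    (cv2.imwrite("pics/v3.png",cv2.resize(p[40:200,250:450],(800,640//1),interpolation=2)[:600,:,::-1]) if n=="side" else 0)
s=r.get_state();R=cv2
from scipy.spatial.transform import Rotation as Ro
y=Ro.from_quat(s["eef_rot"]).as_matrix()[:,1]; print(s["tool_pos"],np.degrees(np.arctan2(y[1],y[0])),s["opening"])
```

```text
((array([ 493.8, -296.9]), array([ 70.5, 223.6]), 19.63), array([373, 210,  61,  30, 326], dtype=int32))
top brown 67 [ 0.4959111  -0.29571744  0.08188778] [0.03017981 0.02908734 0.01134832]
top white 81 [ 0.47206313 -0.23620042  0.09570646] [0.0353163  0.03246091 0.0133372 ]
((array([ 494. , -297.6]), array([ 70.1, 223.3]), 19.47), array([293, 267,  44,  84, 626], dtype=int32))
side brown 130 [ 0.4956803  -0.29841907  0.08154733] [0.03113652 0.03040163 0.01282904]
side white 154 [ 0.47315844 -0.23752338  0.09551073] [0.0347423  0.03567346 0.01278377]
[0.4487986  0.25584593 0.22576749] 41.994697222758084 0.3576794087298855
```

View pics/v3.png

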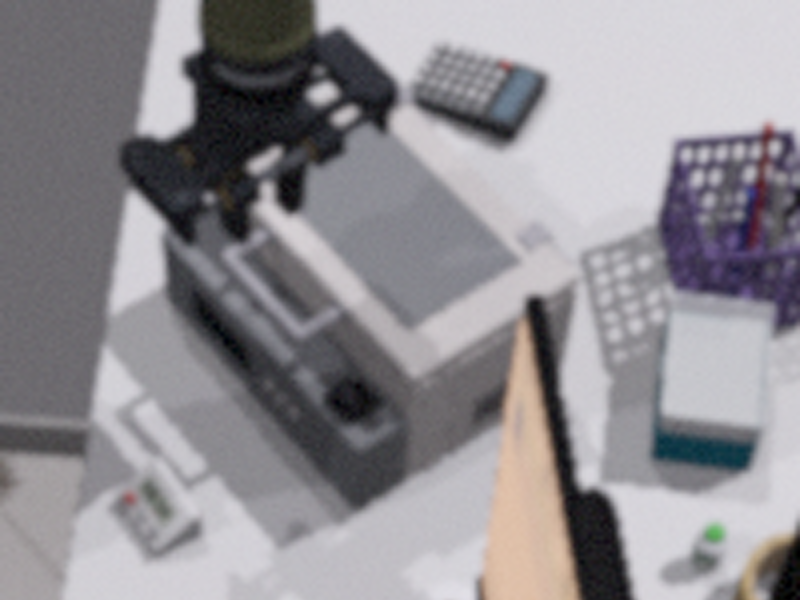

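Both bottles stand in their cells within about 3 mm. The gripper is above the handle, with its fingers straddling the bar line at crop (265,210). Lowering onto the bar.

Request:
step_arm(
  increments=[
    [[0, 0, -1.8], [0, 0, 0]],
    [[0, 0, -1.8], [0, 0, 0]],
    [[0, 0, -1.8], [0, 0, 0]],
    [[0, 0, -1], [0, 0, 0]],
    [[0, 0, -1], [0, 0, 0]],
    [[0, 0, -1], [0, 0, 0]],
    [[0, 0, -1], [0, 0, 0]],
    [[0, 0, -0.8], [0, 0, 0]],
    [[0, 0, 0], [0, 0, 0]],
    [[0, 0, 0], [0, 0, 0]],
  ],
)

```text
clock: 17.4
tool_pos: [0.4487, 0.2562, 0.1237]
eef_rot: [0.407, 0.914, 0.0, 0.0]
contact_force: [0.4, 0.3, -0.1]
opening: 0.359
finger_force: 0.0
```

Request:
step_arm(
  increments=[
    [[0, 0, 0], [0, 0, 0]],
    [[0, 0, 0], [0, 0, 0]],
    [[0, 0, 0], [0, 0, 0]],
    [[0, 0, 0], [0, 0, 0]],
    [[0, 0, 0], [0, 0, 0]],
    [[0, 0, 0], [0, 0, 0]],
    [[0, 0, 0], [0, 0, 0]],
    [[0, 0, 0], [0, 0, 0]],
    [[0, 0, 0], [0, 0, 0]],
    [[0, 0, 0], [0, 0, 0]],
  ],
  fingers=0,
  grip_force=20,
)

```text
clock: 18.4
tool_pos: [0.4483, 0.2556, 0.1239]
eef_rot: [0.407, 0.914, -0.001, -0.0]
contact_force: [-2.6, -2.2, 5.7]
opening: 0.104
finger_force: 20.0
```

Request:
step_arm(
  increments=[
    [[0, 0, 0.1], [0, 0, 0]],
    [[0, 0, 0.1], [0, 0, 0]],
    [[0, 0, 0.1], [0, 0, 0]],
    [[0, 0, 0.1], [0, 0, 0]],
    [[0, 0, 0.1], [0, 0, 0]],
    [[0, 0, 0.1], [0, 0, 0]],
    [[0, 0, 0.1], [0, 0, 0]],
    [[0, 0, 0.1], [0, 0, 0]],
    [[0, 0, 0], [0, 0, 0]],
    [[0, 0, 0], [0, 0, 0]],
  ],
)

```text
clock: 19.4
tool_pos: [0.4487, 0.2559, 0.1317]
eef_rot: [0.407, 0.914, -0.0, 0.0]
contact_force: [-1.9, -1.3, -1.8]
opening: 0.103
finger_force: 20.0
```

Request:
step_arm(
  increments=[
    [[0, 0, 0.1], [0, 0, 0]],
    [[0, 0, 0.1], [0, 0, 0]],
    [[0, 0, 0.1], [0, 0, 0]],
    [[0, 0, 0.1], [0, 0, 0]],
    [[0, 0, 0.1], [0, 0, 0]],
    [[0, 0, 0.1], [0, 0, 0]],
    [[0, 0, 0], [0, 0, 0]],
    [[0, 0, 0], [0, 0, 0]],
    [[0, 0, 0], [0, 0, 0]],
    [[0, 0, 0], [0, 0, 0]],
  ],
)

```text
clock: 20.4
tool_pos: [0.4491, 0.2562, 0.1379]
eef_rot: [0.407, 0.914, 0.0, 0.0]
contact_force: [0.8, -0.9, -1.7]
opening: 0.111
finger_force: 20.0
```

Run:
```python
from fit import *
t=np.radians(42); ex=np.array([np.cos(t),np.sin(t)]); ey=np.array([-ex[1],ex[0]])
for n in("top","side"):
    p,A=snap(n); B=np.load(n+"0.npy")
    for nm,M in(("before",B),("now",A)):
        P=M[np.isfinite(M).all(-1)]; x=P[:,:2]@ex; y=P[:,:2]@ey
        w=(x>.55)&(x<.7)&(y>-.23)&(y<.01)&(P[:,2]>.13)&(P[:,2]<.19)&((y<-.18)|(y>-.04)|(x>.6))
        c=np.polyfit(x[w],P[w,2],1); c=np.polyfit(*(lambda k:(x[w][k],P[w,2][k]))(abs(P[w,2]-np.polyval(c,x[w]))<.008),1); print(n,nm,"tilt",-c[0])
print(r.get_state()["contact_force"],r.get_state()["tool_pos"])
```

```text
top before tilt -0.0022803121478284123
top now tilt 0.06717099638108635
side before tilt 0.00363279304819277
side now tilt 0.06607931084316147
[-0.25923434 -0.3624683  -1.93840977] [0.44904821 0.25621045 0.1378271 ]
```

The try shows the cover rising freely: it is at about 0.067 rad, well past the 0.03 rad limit, with only about 2 N of load. The catch hasn't taken, so the release doesn't need pressing. Opening along the arc.

Request:
step_arm(
  increments=[
    [[0.1, 0.09, 1.0], [0, 0, 0]],
    [[0.13, 0.12, 0.99], [0, 0, 0]],
    [[0.17, 0.15, 0.98], [0, 0, 0]],
    [[0.21, 0.18, 0.97], [0, 0, 0]],
    [[0.24, 0.22, 0.95], [0, 0, 0]],
    [[0.28, 0.25, 0.94], [0, 0, 0]],
    [[0.31, 0.28, 0.92], [0, 0, 0]],
    [[0.34, 0.31, 0.9], [0, 0, 0]],
    [[0.37, 0.34, 0.87], [0, 0, 0]],
    [[0.41, 0.36, 0.85], [0, 0, 0]],
  ],
)

```text
clock: 21.5
tool_pos: [0.4738, 0.2781, 0.2319]
eef_rot: [0.407, 0.914, -0.002, -0.0]
contact_force: [-1.8, -4.6, 0.9]
opening: 0.105
finger_force: 20.0
```

Request:
step_arm(
  increments=[
    [[0.44, 0.39, 0.82], [0, 0, 0]],
    [[0.46, 0.42, 0.79], [0, 0, 0]],
    [[0.49, 0.44, 0.76], [0, 0, 0]],
    [[0.52, 0.46, 0.72], [0, 0, 0]],
    [[0.55, 0.49, 0.69], [0, 0, 0]],
    [[0.57, 0.51, 0.65], [0, 0, 0]],
    [[0.59, 0.53, 0.61], [0, 0, 0]],
    [[0.61, 0.55, 0.57], [0, 0, 0]],
    [[0.64, 0.57, 0.53], [0, 0, 0]],
    [[0.65, 0.58, 0.49], [0, 0, 0]],
  ],
)

```text
clock: 22.5
tool_pos: [0.5299, 0.3278, 0.3]
eef_rot: [0.407, 0.913, -0.0, 0.001]
contact_force: [-2.2, -5.8, 7.0]
opening: 0.1
finger_force: 20.0
```

Request:
step_arm(
  increments=[
    [[0, 0, 0], [0, 0, 0]],
    [[0, 0, 0], [0, 0, 0]],
    [[0, 0, 0], [0, 0, 0]],
    [[0, 0, 0], [0, 0, 0]],
    [[0, 0, 0], [0, 0, 0]],
    [[0, 0, 0], [0, 0, 0]],
    [[0, 0, 0], [0, 0, 0]],
    [[0, 0, 0], [0, 0, 0]],
    [[0, 0, 0], [0, 0, 0]],
    [[0, 0, 0], [0, 0, 0]],
  ],
)

```text
clock: 23.5
tool_pos: [0.5302, 0.3281, 0.3001]
eef_rot: [0.407, 0.913, 0.0, 0.001]
contact_force: [-1.3, -6.9, 9.3]
opening: 0.104
finger_force: 20.0
```

Run:
```python
from fit import *
t=np.radians(42); ex=np.array([np.cos(t),np.sin(t)]); ey=np.array([-ex[1],ex[0]])
for n in("top","side"):
    p,A=snap(n); print(rack(A))
    for nm,x0,y0,zt in(("brown",.494,-.298,.082),("white",.4718,-.235,.096)):
        m=(np.hypot(A[...,0]-x0,A[...,1]-y0)<.03)&(abs(A[...,2]-zt)<.007); P=A[m]
        if len(P): print(n,nm,len(P),(P.min(0)+P.max(0))/2)
    P=A[np.isfinite(A).all(-1)]; x=P[:,:2]@ex; y=P[:,:2]@ey
    w=(y<-.18)&(y>-.235)&(x>.6)&(x<.72)&(P[:,2]>.17)&(P[:,2]<.35)
    if w.sum()>20: print(n,w.sum(),"tilt",-np.polyfit(x[w],P[w,2],1)[0])
    if n=="side": cv2.imwrite("pics/v4.png",cv2.resize(p[0:200,230:480],(750,600),interpolation=2)[:,:,::-1])
s=r.get_state(); print(s["clock"],s["tool_pos"],s["contact_force"],s["finger_force"],s["opening"])
```

```text
((array([ 494. , -297.6]), array([ 70.8, 223.7]), 19.55), array([373, 210,  61,  30, 329], dtype=int32))
top brown 65 [ 0.49434063 -0.29588642  0.08115045]
top white 84 [ 0.47225298 -0.2358213   0.09549728]
top 21 tilt 1.5797194078262997
((array([ 493.9, -297.6]), array([ 70.2, 224.9]), 19.54), array([293, 267,  44,  84, 616], dtype=int32))
side brown 126 [ 0.49550665 -0.29835723  0.08183188]
side white 154 [ 0.47308863 -0.23696575  0.09581004]
side 243 tilt 0.9863171524654359
23.6 [0.53022255 0.32816421 0.30008497] [-2.26070212 -5.61210338  9.0310015 ] 20.006587207317352 0.10303469663547839
```

View pics/v4.png

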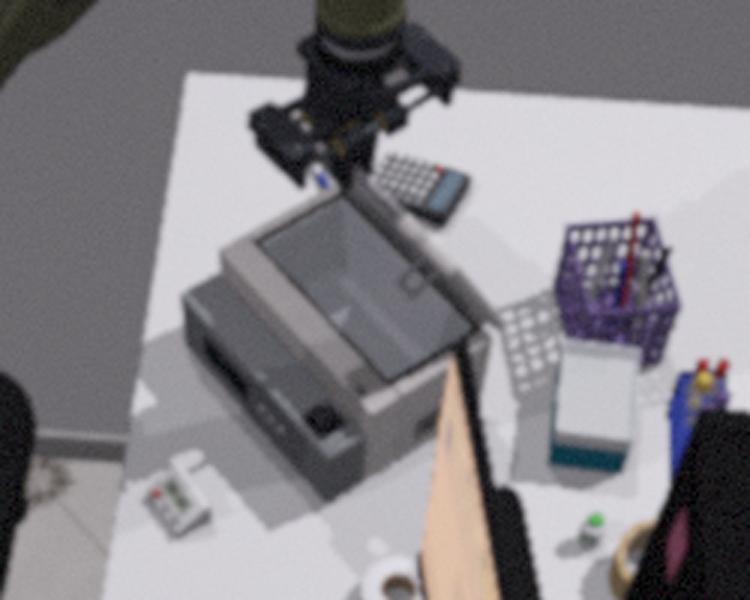

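The cover is open about 60° and held by its bar (gripper at crop (340,160)). The TCP has risen 0.176 m along the arc and is steady. The bottles and rack are unmoved.

```bash
python3 -c "
from plant import r
print(r.finish_job())"
```

```text
the job is handed in; nothing more can be done
None
```

Both bottles stand in the rack's two empty cells, brown in the middle and white at the end; the cover gave freely when tried, so I left the release alone, and the gripper is holding it open at about 60°, handed in at 23.6 s (no verdict was returned).

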